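# Close the hardware canisters

### The arm

A 6-joint arm with a two-finger parallel gripper is mounted at the origin on the work surface. World frame = base frame: x ahead of the robot, y to its left, z up, the work surface at z = 0. Lengths are in m, angles in rad, forces in N, time in s.
With the tool pointing down it reaches from about 0.35 to 0.975 m from the base axis. Payload 7.1 kg.
Tool frame: the origin (TCP) lies midway between the tips of the shut fingers; the grasp point (between the pads) lies 19 mm behind it; z points along the fingers, y is the line along which they close (so a half turn about z gives the same grasp; the last joint's range is limited). The gripper opens to 88 mm and grips with 3 to 60 N. Pads are 20 mm wide; open, the fingers measure 115 mm over their backs; the gripper's body (75 mm by 178 mm) begins 61 mm behind the grasp point.
Start: joints at [1.219, 0.423, 1.63, -0, 1.089, -0.019], TCP at [0.204, 0.591, 0.223] pointing down, gripper open.
Joint ranges: [-3, 3], [-0.9, 2.11], [0.09, 2.58], [-1.31, 4.45], [0.11, 2.69], [-2.54, 2.54]. Speed limits (rad/s): [2.39, 2.39, 3.01, 3.14, 3.14, 3.14].

### API

Orientations are given as a unit quaternion [w, x, y, z].
In Python, from station import move_pose, movel, movej, command_gripper, wait, inverse_kinematics, read_camera, camera_info, MotionError, job_done, get_time, get_joint_pos, get_qvel, get_effort, get_tcp_pos, get_ee_rot, get_ft_force, get_ft_torque, get_grip_width, get_finger_force gives the robot as it stands. Calls block until the motion is done:
- move_pose(position, orientation): joint-space move of the TCP to a pose.
- movel(position, frame=None, v=0.15, until_force=None): straight line of the TCP; frame=None keeps the orientation; v is the mean speed in m/s. With until_force (N) it stops when the force on the tool has changed by that much, and returns True; else False.
- movej(angles): joint-space move.
- command_gripper(opening): opening from 0.0 (shut) to 1.0 (fully open); the grip force is fixed at half the most; returns when the fingers have stopped.
- wait(seconds).
- inverse_kinematics(position, orientation): joint angles nearest the present ones, or None.
- read_camera(name): name is "scene" or "top" or "wrist"; returns the picture (480x640x3 uint8, red, green, blue); there is no depth.
- camera_info(name): a dict with "intrinsics" (3x3 intrinsics, pixels), "T" (4x4, takes a point from camera to world coordinates); the wrist camera has in their place "tool_from_camera" (4x4, takes a point from camera to tool coordinates, whose origin is the TCP and whose axes are the flange's). Camera axes: x right, y up, looking along -z (the intrinsics and any distortion apply to the point x, -y, -z); pixel columns grow to the right and rows downward; lengths in m; the calibration is good to about 2 mm. A picture is of the moment at which its call begins: read the wrist's pose just before it. camera_info takes no time and is no camera call.
A pose or a line that the arm cannot do raises MotionError and nothing moves.
- job_done(): hands the job in; it is judged then, once.
Readings, each from a call of its own:
- get_time(): time.
- get_joint_pos(): joint angles.
- get_qvel(): joint speeds.
- get_effort(): joint torques, N m.
- get_tcp_pos(): TCP position.
- get_ee_rot(): TCP orientation.
- get_ft_force(): force on the tool from outside, world axes, zero at the start.
- get_ft_torque(): the same for the moment, N m.
- get_grip_width(): opening from 0.0 (shut) to 1.0 (fully open).
- get_finger_force(): force on a finger pad.
Only numpy, scipy, OpenCV 4.12 (cv2) and the standard library are available. Lean on these libraries where they do the work, as an engineer would, in place of code of your own. Each camera call takes 0.05 s, during which the arm holds its last target. There are 200 camera calls.

### The job

Four turned wooden hardware canisters of different sizes stand open on the bench, with their four lids lying about among them. Put each lid on the canister of its own size, knob up and properly seated on the rim, leaving the canisters standing where they are. Do not disturb the glue bottle or the mallet.

Things in the scene. Friction and masses are not known exactly. Their poses are not given: they have to be found in the camera images.
- canister_small: The small canister: an open, upright, round pot of turned pale wood, outside diameter 56 mm, height 56 mm, wall 6 mm (mouth 44 mm), with some hardware on its floor; loose, about 300 g. Origin: centre of its underside, z up its axis; the rim is at z = 56 mm.
- canister_medium: The medium canister: an open, upright, round pot of turned pale wood, outside diameter 74 mm, height 64 mm, wall 6 mm (mouth 62 mm), with some hardware on its floor; loose, about 430 g. Origin: centre of its underside, z up its axis; the rim is at z = 64 mm.
- canister_large: The large canister: an open, upright, round pot of turned pale wood, outside diameter 92 mm, height 72 mm, wall 6 mm (mouth 80 mm), with some hardware on its floor; loose, about 560 g. Origin: centre of its underside, z up its axis; the rim is at z = 72 mm.
- canister_extra_large: The extra large canister: an open, upright, round pot of turned pale wood, outside diameter 110 mm, height 80 mm, wall 6 mm (mouth 98 mm), with some hardware on its floor; loose, about 690 g. Origin: centre of its underside, z up its axis; the rim is at z = 80 mm.
- lid_small: The small lid, pale wood, knob up; fits only the small canister. A wide disc 60 mm across, 8 mm thick, rests on the rim; under it a locating disc 28 mm across, 5 mm deep enters the mouth with 8 mm play all round; on top a round knob 20 mm across, 28 mm tall. About 30 g. Origin: centre of the lowest face, z up; knob from z = 13 to 41 mm. Seated, the origin is 5 mm below the rim.
- lid_medium: The medium lid, pale wood, knob up; fits only the medium canister. A wide disc 78 mm across, 8 mm thick, rests on the rim; under it a locating disc 46 mm across, 5 mm deep enters the mouth with 8 mm play all round; on top a round knob 20 mm across, 28 mm tall. About 55 g. Origin: centre of the lowest face, z up; knob from z = 13 to 41 mm. Seated, the origin is 5 mm below the rim.
- lid_large: The large lid, pale wood, knob up; fits only the large canister. A wide disc 96 mm across, 8 mm thick, rests on the rim; under it a locating disc 64 mm across, 5 mm deep enters the mouth with 8 mm play all round; on top a round knob 20 mm across, 28 mm tall. About 80 g. Origin: centre of the lowest face, z up; knob from z = 13 to 41 mm. Seated, the origin is 5 mm below the rim.
- lid_extra_large: The extra large lid, pale wood, knob up; fits only the extra large canister. A wide disc 114 mm across, 8 mm thick, rests on the rim; under it a locating disc 82 mm across, 5 mm deep enters the mouth with 8 mm play all round; on top a round knob 20 mm across, 28 mm tall. About 105 g. Origin: centre of the lowest face, z up; knob from z = 13 to 41 mm. Seated, the origin is 5 mm below the rim.
- glue_bottle: White glue bottle with a red cap, 54 mm across, 150 mm tall, standing loose among the other things: leave it alone. Origin: centre of its underside, z up.
- mallet: Turned brown wooden carver's mallet standing loose on its head, handle up, 72 mm across at the widest, 155 mm tall: leave it alone. Origin: centre of its underside, z up.
There are look-alikes about, which are no part of the job. What is shaped like the lid_medium but red is not meant.

How it is judged:
By the outcome, as a careful person would: the job done as asked, in the order asked, and still so for the second after the job is handed in, with the robot touching nothing.
It also fails if it takes over 117 s, if anything falls off the work surface, if the arm or the gripper's body presses on something with over 40 N, if the wrist force passes 120 N, or if a joint passes its speed limit or range.

## Working session

There is one attempt and no reset: what is moved stays moved. The work goes in short steps, each a Python script; the robot and the scene stay as the last script left them, time stands still between calls to the robot, and variables do not carry over. Pictures are saved under pics/ and viewed, at most 14 in all, crops included, and the job is handed in when it is done.

```bash
mkdir -p pics
python3 - <<'E'
from station import *
import cv2
for n in ("top","scene"):
    cv2.imwrite(f"pics/{n}0.png",read_camera(n)[:,:,::-1]); print(n,camera_info(n))
print(camera_info("wrist"),get_ee_rot(),get_time())
E
```

```text
top {'intrinsics': array([[433.34105885,   0.        , 318.11663462],
       [  0.        , 433.34105885, 241.14756178],
       [  0.        ,   0.        ,   1.        ]]), 'T': array([[-0.13632461,  0.97037726, -0.19945822,  0.23720435],
       [-0.99066321, -0.13382035,  0.02604832, -0.02747725],
       [-0.00141488,  0.20114695,  0.97956006,  1.17549006],
       [ 0.        ,  0.        ,  0.        ,  1.        ]])}
scene {'intrinsics': array([[458.6559007 ,   0.        , 320.37191823],
       [  0.        , 458.6559007 , 239.43523616],
       [  0.        ,   0.        ,   1.        ]]), 'T': array([[-0.47948271, -0.72364612,  0.49641981,  0.98254665],
       [ 0.87751882, -0.39050704,  0.2783253 ,  0.24208885],
       [-0.00755359,  0.56906989,  0.82225446,  0.9062003 ],
       [ 0.        ,  0.        ,  0.        ,  1.        ]])}
{'intrinsics': array([[363.96834495,   0.        , 318.67002304],
       [  0.        , 363.96834495, 242.84478287],
       [  0.        ,   0.        ,   1.        ]]), 'tool_from_camera': array([[ 4.54636416e-04,  9.56677488e-01,  2.91149408e-01,
         8.05583676e-02],
       [ 9.99999509e-01, -6.91353279e-04,  7.10171202e-04,
         5.15359114e-04],
       [ 8.80691900e-04,  2.91148942e-01, -9.56677332e-01,
        -1.63304475e-01],
       [ 0.00000000e+00,  0.00000000e+00,  0.00000000e+00,
         1.00000000e+00]])} [-1.17983874e-04  1.65625564e-01  9.86188467e-01 -6.83100224e-04] 0.1
```

View pics/top0.png

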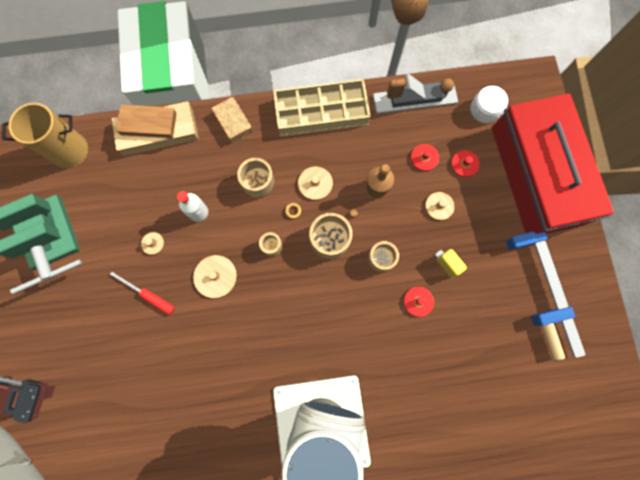

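View pics/scene0.png

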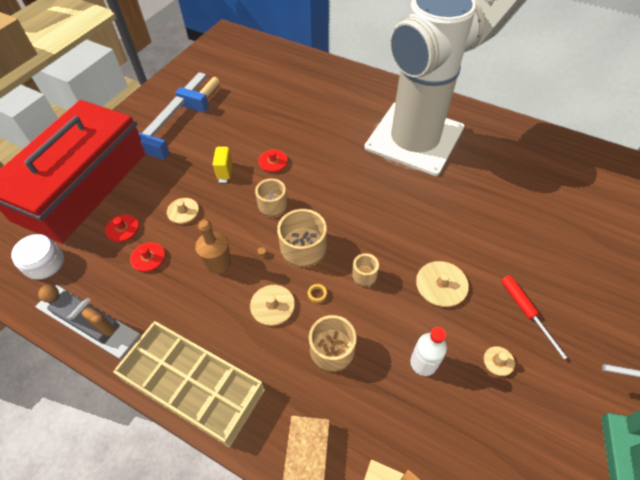

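The top view shows these objects:
- **Canisters:** S (270,244), M (384,256), L (255,177), XL (330,235).
- **Lids:** S (152,243), M (440,206), L (315,183), XL (215,277).
- **Leave alone:** glue (193,207), mallet (380,180). The red lids are decoys.

I'll enlarge it to measure.

```bash
cat > h.py <<'E'
from station import *
import numpy as np, cv2
from scipy.spatial.transform import Rotation as R
def cam(n):
    i=camera_info(n)
    if n!="wrist": return i["intrinsics"],i["T"]
    q=get_ee_rot(); T=np.eye(4); T[:3,:3]=R.from_quat(np.r_[q[1:],q[0]]).as_matrix(); T[:3,3]=get_tcp_pos()
    return i["intrinsics"],T@i["tool_from_camera"]
def px2w(KT,u,v,z):
    K,T=KT; d=T[:3,:3]@np.array([(u-K[0,2])/K[0,0],-(v-K[1,2])/K[1,1],-1]); o=T[:3,3]
    return o+d*(z-o[2])/d[2]
def w2px(KT,p):
    K,T=KT; c=T[:3,:3].T@(np.asarray(p)-T[:3,3]); return K[0,0]*c[0]/-c[2]+K[0,2], K[1,1]*c[1]/c[2]+K[1,2]
def circ(KT,c,r,z,n=48):
    a=np.linspace(0,2*np.pi,n); return np.array([w2px(KT,(c[0]+r*np.cos(t),c[1]+r*np.sin(t),z)) for t in a])
def down(yaw): # tool z down, tool x axis at angle yaw in world
    c,s=np.cos(yaw),np.sin(yaw)
    q=R.from_matrix(np.array([[c,s,0],[s,-c,0],[0,0,-1.]])).as_quat(); return np.r_[q[3],q[:3]]
RIM={'S':.056,'M':.064,'L':.072,'X':.080}; CR={'S':.028,'M':.037,'L':.046,'X':.055}; LR={k:v+.002 for k,v in CR.items()}
E
python3 - <<'E'
from h import *
KT=cam("top"); im=cv2.imread("pics/top0.png")
can=dict(S=(270,242),M=(384,254),L=(254,172),X=(331,233)); lid=dict(S=(152,244),M=(440,207),L=(315,184),X=(215,278))
big=cv2.resize(im[140:320,120:480],None,fx=2.2,fy=2.2,interpolation=cv2.INTER_CUBIC)
for d,zz,rr in((can,RIM,CR),(lid,dict.fromkeys('SMLX',.013),LR)):
    for k,p in d.items():
        w=px2w(KT,*p,zz[k]); print(k,w.round(4),round(np.hypot(*w[:2]),3))
        cv2.polylines(big,[((circ(KT,w,rr[k],zz[k])-[120,140]+.5)*2.2).astype(int)],True,(255,0,0) if d is can else (0,255,0),1)
cv2.imwrite("pics/crop1.png",big)
print(px2w(KT,193,215,.0),px2w(KT,380,186,0))
E
```

```text
S [0.4802 0.0687 0.056 ] 0.485
M [ 0.4063 -0.2222  0.064 ] 0.463
L [0.6734 0.0881 0.072 ] 0.679
X [ 0.4771 -0.0926  0.08  ] 0.486
S [0.5281 0.393  0.013 ] 0.658
M [ 0.5237 -0.4076  0.013 ] 0.664
L [ 0.6378 -0.0721  0.013 ] 0.642
X [0.4115 0.2305 0.013 ] 0.472
[0.59868421 0.27873737 0.        ] [ 0.61108133 -0.25483557  0.        ]
```

View pics/crop1.png

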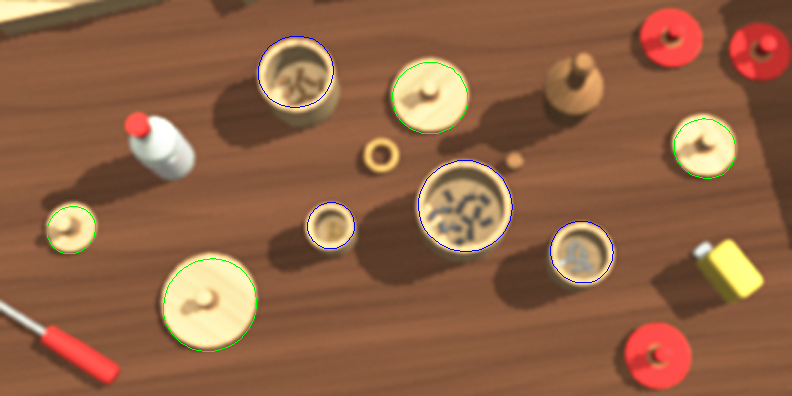

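The overlays fit to within a few mm. Next I'll refine the canister positions with wrist views, keeping the same tool yaw throughout so that camera bias cancels.

```bash
cat >> h.py <<'E'
Q=down(np.pi/2)
def fit(im,KT,c0,r,z,kind,rng=.012):
    g=cv2.GaussianBlur(im,(3,3),0).astype(np.float32)
    def samp(c,rr):
        p=circ(KT,c,rr,z,72).astype(np.float32); return cv2.remap(g,p[None,:,0],p[None,:,1],cv2.INTER_LINEAR,borderMode=cv2.BORDER_REPLICATE)[0]
    def sc(dx,dy):
        c=(c0[0]+dx,c0[1]+dy); a=samp(c,r-.003)
        s=np.minimum(np.abs(a-samp(c,r+.003)).sum(1),120).mean()
        if kind=='can': s+=np.minimum(np.abs(a-samp(c,r-.009)).sum(1),120).mean()
        return s
    best=(0,0)
    for st,R_ in((.002,rng),(.0005,.003)):
        v=np.arange(-R_,R_+1e-6,st); best=max(((best[0]+a,best[1]+b) for a in v for b in v),key=lambda t:sc(*t))
    return np.array(c0[:2])+best, sc(*best)
def look(xy,z=.25):
    move_pose([xy[0],xy[1],z],Q); KT=cam("wrist"); return read_camera("wrist")[:,:,::-1].copy(),KT
def draw(im,KT,c,r,z): cv2.polylines(im,[circ(KT,c,r,z).round().astype(int)],True,(255,0,0),1)
CAN=dict(S=(.4802,.0687),M=(.4063,-.2222),L=(.6734,.0881),X=(.4771,-.0926))
LID=dict(S=(.5281,.393),M=(.5237,-.4076),L=(.6378,-.0721),X=(.4115,.2305))
E
python3 - <<'E'
from h import *
import json
out={};ims=[]
for xy,ks,lk in(((.62,.05),'L','L'),((.478,-.01),'SX',''),((.42,-.2),'M','')):
    im,KT=look(xy); o=im.copy()
    for k in ks:
        c,s=fit(im,KT,CAN[k],CR[k],RIM[k],'can'); print('can',k,c,s); out[k]=list(c); draw(o,KT,c,CR[k],RIM[k]); draw(o,KT,c,CR[k]-.006,RIM[k])
    for k in lk:
        c,s=fit(im,KT,LID[k],LR[k],.013,'lid'); print('lid',k,c,s); draw(o,KT,c,LR[k],.013); draw(o,KT,c,.01,.041)
    ims.append(o[:400])
    print(get_time())
json.dump(out,open("can.json","w"))
cv2.imwrite("pics/w1.png",cv2.resize(np.vstack([np.hstack(ims[:2]),np.hstack([ims[2],ims[2]*0])]),(960,600))[:, :].copy()[:, :] if 0 else cv2.resize(np.vstack([np.hstack(ims[:2]),np.hstack([ims[2],ims[2]*0])]),(800,500),interpolation=cv2.INTER_AREA))
E
```

```text
can L [0.6669 0.0871] 231.57062
lid L [ 0.6383 -0.0741] 120.0
2.575
can S [0.4757 0.0702] 240.0
can X [ 0.4731 -0.0916] 240.0
3.2917
can M [ 0.4013 -0.2227] 239.20499
4.15
```

View pics/w1.png

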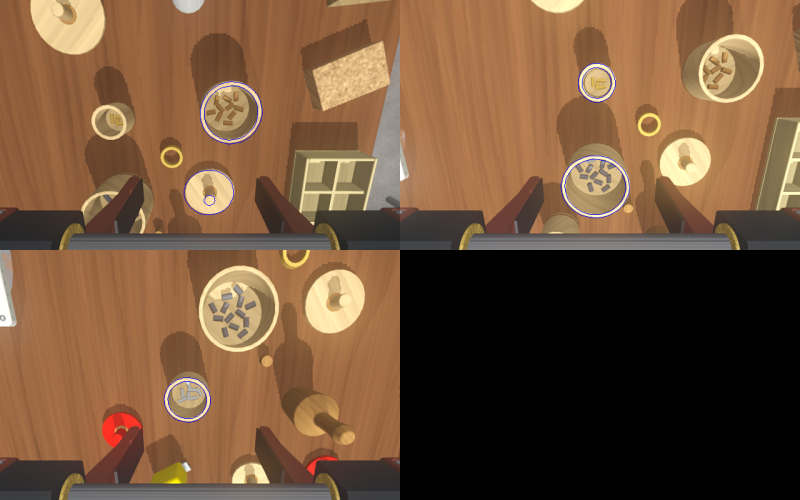

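The wrist fits sit on the rims, but the score saturates at the cap. I'll raise the cap, redo the canisters, and measure the lids as well.

```bash
sed -i 's/,120)/,400)/g' h.py
python3 - <<'E'
from h import *
import json
C={};L={};ims=[];top=cv2.imread("pics/top0.png");KTt=cam("top")
for k in 'SMLX': print('top',k,fit(top,KTt,CAN[k],CR[k],RIM[k],'can')[0].round(4),fit(top,KTt,LID[k],LR[k],.013,'lid')[0].round(4))
for ck,lk in(('M',''),('','M'),('X',''),('','L'),('L',''),('S',''),('','X'),('','S')):
    k=ck or lk; xy=np.array(CAN[k] if ck else LID[k]); im,KT=look(xy-[0,.03])
    if ck: c,s=fit(im,KT,CAN[k],CR[k],RIM[k],'can'); C[k]=list(c); draw(im,KT,c,CR[k],RIM[k]); draw(im,KT,c,CR[k]-.006,RIM[k])
    else: c,s=fit(im,KT,LID[k],LR[k],.013,'lid'); L[k]=list(c); draw(im,KT,c,LR[k],.013); draw(im,KT,c,.01,.041)
    print(ck,lk,c.round(4),s); u,v=np.array(w2px(KT,(*c,.04))).astype(int); ims.append(cv2.resize(im[max(v-110,0):v+110,max(u-110,0):u+110],(200,200)))
json.dump([C,L],open("m.json","w")); print(get_time())
cv2.imwrite("pics/w2.png",np.vstack([np.hstack(ims[:4]),np.hstack(ims[4:])]))
E
```

```text
top S [0.4797 0.0702] [0.5321 0.393 ]
top M [ 0.4038 -0.2222] [ 0.5282 -0.4076]
top L [0.6684 0.0881] [ 0.6423 -0.0726]
top X [ 0.4766 -0.0911] [0.4175 0.2315]
M  [ 0.4018 -0.2222] 578.56525
 M [ 0.5262 -0.4071] 292.72272
X  [ 0.4751 -0.0911] 592.20233
 L [ 0.6403 -0.0721] 295.01462
L  [0.6669 0.0881] 579.2908
S  [0.4777 0.0707] 595.91907
 X [0.415 0.232] 316.96805
 S [0.5296 0.394 ] 312.86154
10.7167
```

View pics/w2.png

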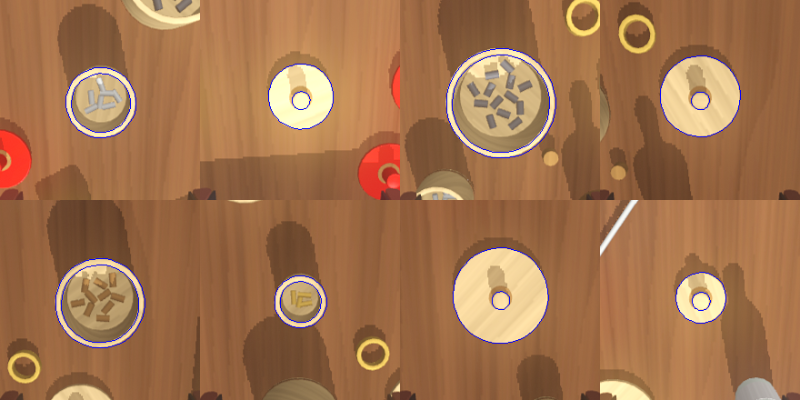

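All the overlays match, and the top and wrist cameras agree to about 2 mm. I'll start with the medium lid.

```bash
cat >> h.py <<'E'
import json
def do(k):
    C,L=json.load(open("m.json")); l=L[k]; c=C[k]
    move_pose([*l,.20],Q); command_gripper(.5); movel([*l,.06],v=.2)
    print(k,'down contact',movel([*l,.018],v=.08,until_force=8),get_tcp_pos().round(4)); g=get_tcp_pos()[2]
    command_gripper(0.); print('width',get_grip_width(),get_finger_force())
    movel([*l,.20],v=.2); print('held',get_grip_width())
    move_pose([*c,.22],Q); zt=RIM[k]-.005+g
    movel([*c,zt+.02],v=.2); hit=movel([*c,zt-.002],v=.03,until_force=3)
    print('place',hit,get_tcp_pos().round(4),'target z',round(zt,4),get_ft_force().round(1))
    command_gripper(.45); movel([*c,.22],v=.2); print('t',get_time())
E
python3 - <<'E'
from h import *
do('M'); C,L=json.load(open("m.json")); 
im,KT=look(np.array(C['M'])-[0,.03]); cv2.imwrite("pics/m1.png",im)
E
```

```text
M down contact False [ 0.5262 -0.407   0.0177]
width 0.21873223752256776 30.000497102737427
held 0.22292876287830618
place True [ 0.4015 -0.222   0.0769] target z 0.0767 [ 0.7 -0.1 -0.6]
t 21.0417
```

View pics/m1.png

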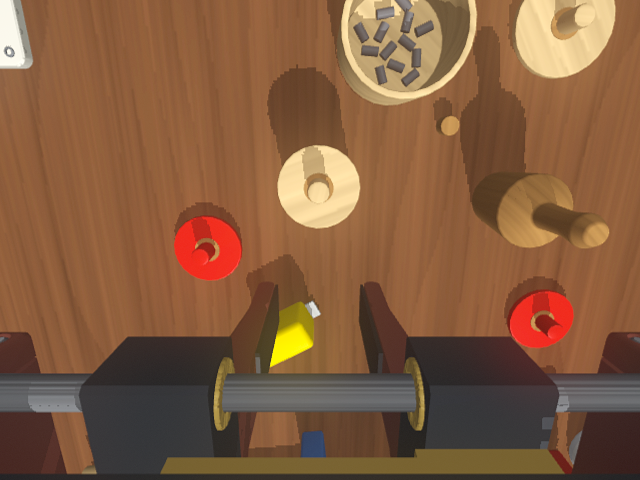

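The medium lid sits centred on its canister at (318,187), with contact at the nominal seated height. It took about 10 s, so I'll do the other three and then take a verification view.

Run:
```python
from h import *
C,_=json.load(open("m.json"))
for k in 'LXS': do(k)
ims=[]
for k in 'SXLM':
    im,KT=look(np.array(C[k])-[0,.03]); z=RIM[k]+.008
    c,s=fit(im,KT,C[k],LR[k],z,'lid'); print(k,'offset mm',((c-C[k])*1000).round(1),s)
    draw(im,KT,c,LR[k],z); draw(im,KT,c,.01,z+.028); u,v=np.array(w2px(KT,(*c,z))).astype(int); ims.append(cv2.resize(im[max(v-130,0):v+130,max(u-130,0):u+130],(200,200)))
move_pose([.35,.35,.35],Q)
cv2.imwrite("pics/f1.png",np.vstack([np.hstack(ims),cv2.resize(np.hstack([read_camera("top")[:,:,::-1],read_camera("scene")[:,:,::-1]]),(800,300))])); print(get_time())
```

```text
L down contact False [ 0.6402 -0.0721  0.0176]
width 0.2185453258355061 30.00055342912674
held 0.21850526734133988
place True [0.6666 0.0882 0.0849] target z 0.0846 [ 0.9 -0.2  1.3]
t 29.35
X down contact False [0.4151 0.232  0.0181]
width 0.22040399691763327 30.0006964802742
held 0.21553709112822367
place True [ 0.4749 -0.0911  0.0929] target z 0.0931 [-0.1  0.5  0.3]
t 37.7667
S down contact False [0.5295 0.394  0.0177]
width 0.21959574195764564 29.999749660491943
held 0.22187439171141501
place True [0.4774 0.0706 0.069 ] target z 0.0687 [ 0.1 -0.7  0.7]
t 47.0583
S offset mm [-0.5 -0.5] 311.96002
X offset mm [0. 0.] 312.7888
L offset mm [-0.5  0. ] 293.4974
M offset mm [-0.5  0. ] 306.66547
53.0667
```

View pics/f1.png

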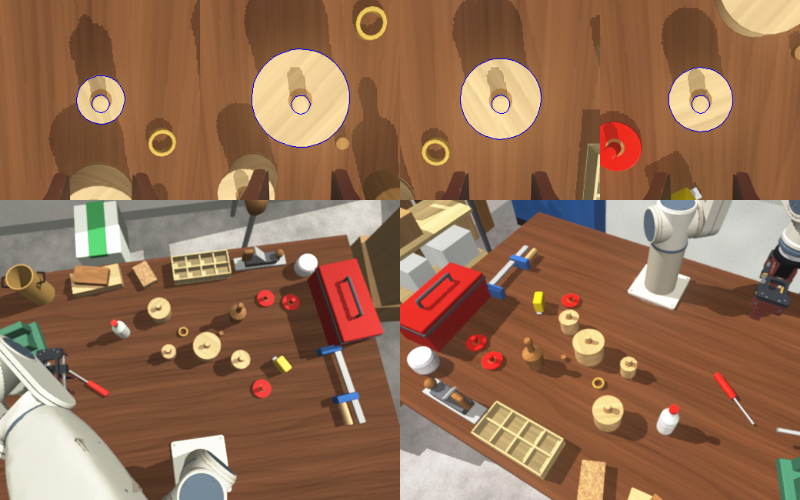

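All four lids are seated level and within 1 mm of centre. The canisters, glue bottle and mallet are where they were, and the gripper is clear, so I'll hand in.

```bash
python3 -c "
from station import *
print(job_done())"
```

```text
the job is handed in; nothing more can be done
None
```

All four lids are seated knob up on their own canisters, within about 1 mm of centre; the canisters, glue bottle and mallet look undisturbed, and I handed the job in at about 53 s of the 117 s allowed.

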